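# Start the inspection camera's self-timer and show it the thick end of the frame wedge

### The arm

A 7-joint arm with a two-finger parallel gripper is mounted at the origin on a cart in front of the work surface, level with it; the furniture and walls round the work are solid. World frame = base frame: x ahead of the robot, y to its left, z up, the work surface at z = 0. Lengths are in mm, angles in rad, forces in N, time in s.
With the tool pointing down it reaches from about 425 to 875 mm from the base axis. Payload 8.4 kg.
Tool frame: the origin (TCP) lies on the centre line of the jaws, within the pads' length; the fingertips stand 17 mm ahead of it and the grasp point (between the pads) lies 2 mm behind it; z points along the fingers, y is the direction in which the jaws open and shut (so a half turn about z gives the same grasp; the last joint's range is limited). The gripper opens to 85 mm and grips with 20 to 120 N. Pads are 22 mm wide; open, the fingers measure 114 mm over their backs; the gripper's body (76 mm by 85 mm) begins 54 mm behind the grasp point. The pads swing forward as they close: fully open they stand 13 mm farther back than shut.
Start: joints at [-1.284, 0.333, 0.04, 1.465, -0.013, 1.343, -0.059], TCP at [244.595, 602.195, 248.308] pointing down, gripper open.
Joint ranges: [-2.58, 2.58], [-0.38, 2.09], [-1.3, 1.39], [0.25, 2.4], [-1.5, 4.64], [0.08, 2.09], [-2.65, 2.65]. Speed limits (rad/s): [2.22, 2.22, 2.79, 2.79, 3.14, 3.14, 3.14].

### API

Orientations are given as a unit quaternion [x, y, z, w].
In Python, from station import r gives the robot as it stands.
- The arm moves only by the tool carry_out, never from a script. Its argument "series" is one flat list of numbers, 7 for each row, row after row: the shift along the world's x, y, z as a fraction of full scale, then the turn, a rotation vector about the world's x, y, z as a fraction of full scale, then the gripper command: -1 is fully open, 1 is shut, values between are in proportion. A call has 1 to 20 rows; each row shifts and turns the pose as measured when the row begins; what a row does not reach is not made up. Full scale, the value 1, is 0.5 m for a shift and pi rad for a turn. A row lasts 1/12 s, in which the tool goes at most 41.7 mm and 7.16 degrees, less where a joint would pass 70% of its speed; a pose out of reach is approached as far as the arm can. A call with a number of a shift or a turn outside -1 to 1 is refused whole. A call with a gripper value outside its range is refused whole. The fingers move at their own pace and stop on an object; "grip_force" is the grip in N (left out, the last holds). Time passes only in rows, so rows that do not move let the fingers close. It gives the time, the measured TCP pose, the force and the opening at its end, in the units of the state.
- r.get_state(): the state, without advancing time (a new reading comes with each control period).
- r.read_camera(name): name is "scene" or "top"; returns a dict with "pixels" (384x512x3 uint8, red, green, blue), "camera_matrix" (3x3 intrinsics, pixels), "k1" (the pictures are not rectified: a ray, as slopes to the right and down, at radius r is drawn at 1 + k1 r^2 times it, then the intrinsics apply), "R" (3x3) and "t" (3): a world point X has camera coordinates R X + t. Camera axes: x right, y down, z forward; pixel columns grow to the right and rows downward; lengths in mm; the calibration is good to about 2 mm. A picture is of the moment at which its call begins. There is no depth.
- r.close_job(): hands the job in, once; it reports no verdict.
The state is a dict: "t": time; "joint_positions": joint angles; "qvel": joint speeds; "joint_efforts": joint torques, N m; "ee_pos": TCP position; "ee_rot": TCP orientation; "contact_force": force on the tool from outside, world axes, zero at the start; "torque": the same for the moment, N m; "finger_gap": opening from 0.0 (shut) to 1.0 (fully open).
Only numpy, scipy, OpenCV 4.12 (cv2) and the standard library are available. Lean on these libraries where they do the work, as an engineer would, in place of code of your own. Each camera call takes 0.05 s, during which the arm holds its last target. There are 200 camera calls.

### The job

First press the spring plunger of the self-timer block down to its stop and let it spring back; only then take the wooden wedge out of its holder plate. Show the wedge to the inspection camera: hold it in the air, top side up, its long axis along the line of sight of the slanting lens and the middle of its thick end face at the camera's focus point, thick end towards the lens. Finish while still holding it there, quite still and carried by the gripper alone; do not touch the camera or its stand, and leave the other loose things where they are.

Things in the scene. Friction and masses are not known exactly. Their poses are not given: they have to be found in the camera images.
- camera_head: The grey box camera with a black lens barrel, fixed on the stand. Its frame origin is NOT in the camera but at the focus point in the air, 129 mm in front of the lens glass on the optical axis, 170 mm above the table. Its +x axis runs from the focus point along the optical axis up to the lens and so rises 25 degrees (0.436 rad) above level; its y axis is level. The lens barrel has radius 21 mm and begins at x = 130 mm; the camera box is 56 x 56 mm, from x = 172 to 257 mm.
- focus_point (a point): The camera's focus point: origin of camera_head, in the air 170 mm above the table, straight above the small bright disc (24 mm across) let into the stand's base plate.
- lens_front (a point): Centre of the lens glass, 129 mm up the optical axis from the focus point.
- camera_stand: The camera's fixed stand: dark steel base plate 320 x 100 x 8 mm with a steel column of radius 11 mm, 245 mm tall. Origin on the table straight below the focus point; +x runs level from there towards the column, which stands at x = 225 mm; the plate reaches from x = -50 to 270 mm. Its place and yaw vary.
- plunger_top (a point): Middle of the flat top of the aluminium plunger head (34 mm across, slightly domed rim) on the self-timer block, 66 mm above the table when up; presses straight down. Below it a round grey housing of radius 26 mm, 42 mm tall, on a dark steel foot 76 x 62 mm fixed to the table.
- plunger (a joint): How far the plunger is pressed down, m: 0 up, 0.012 at its stop. A spring pushes it back: about 2 N at the start of the travel, 7 N at the stop.
- wedge_holder: Fixed aluminium holder plate 130 x 90 mm, 10 mm thick, in which the wedge lies; origin at the centre of its underside, +x along the wedge to its thick end, z up. Four dark steel corner blocks, 10 mm square and rising 9 mm above the plate, flank the wedge at x = +-41 mm, y = +-18 mm, and low stops 8 mm high stand beyond its ends at x = +-52 mm; the middle 70 mm of the wedge's sides are free.
- wedge: Loose wooden wedge, 22 mm wide (along its x, sides upright and parallel), 90 mm long (along its y), about 50 g. Origin at the middle of its flat underside, z up; the underside lies 10 mm above the table on the holder plate. Its top slopes evenly: it is 30 mm tall at the thick end (+y), 18 mm in the middle and 6 mm at the thin end (-y). It balances about 9 mm from the middle towards the thick end
- wedge_thick_end (a point): Centre of the wedge's thick end face: at y = +45 mm, z = 15 mm in the wedge's frame.
- wedge_thin_end (a point): Centre of the wedge's thin end: at y = -45 mm, z = 3 mm in the wedge's frame.
- ink_jar: Bystander: small ink jar, 67 mm across, 62 mm tall; origin at the middle of its underside.
- clamp_knob: Bystander: black star-shaped clamp knob, 47 mm across, 27 mm tall; origin at the middle of its underside.
- tape_roll: Bystander: roll of tape lying flat, 72 mm across, 18 mm tall; origin at the middle of its underside.
- loose_bolt: Bystander: steel bolt lying on its side, 47 mm long, 20 mm tall; origin at the middle of its underside.
Things that resemble listed ones, but are neither listed nor needed, are in the scene too. There is more than one size of the wedge_holder; the job needs the larger.

How it is judged:
By the outcome, as a careful person would: the job done as asked, in the order asked, and still so for the second after the job is handed in, while the arm keeps its last pose, push and grip.
It also fails if it takes over 51 s, if anything falls off the work surface, if the arm or the gripper's body presses on something with over 40 N, if the wrist force passes 120 N, or if a joint passes its speed limit or range.

## Working session

There is one attempt and no reset: what is moved stays moved. The work goes in short steps, Python scripts to look and compute and a tool call to move; the robot and the scene stay as the last step left them, time stands still between calls to the robot, and variables do not carry over. Pictures are saved under pics/ and viewed, about 8 in all and at most 12, crops included, and the job is handed in when it is done.

Besides the shell and the picture viewer there is one more tool, called after "Emit:" as name(argument=value, ...) on one line, values as JSON. carry_out: Moves the arm, as the interface text tells. Shift numbers are shares of 0.5 m and turn numbers shares of pi rad, none past 1 either way. Its arguments: {"type":"object","properties":{"series":{"type":"array","items":{"type":"number"}},"grip_force":{"type":"number"}},"required":["series"]}

```bash
mkdir -p pics; cat > h.py <<'E'
import numpy as np, cv2
from station import r
def cam(n):
    c=r.read_camera(n); c={k:(np.array(v) if k!='k1' else v) for k,v in c.items()}; return c
def save(c,f): cv2.imwrite(f,c['pixels'][:,:,::-1])
def ray(c,u,v):
    K=c['camera_matrix']; d=np.array([(u-K[0,2])/K[0,0],(v-K[1,2])/K[1,1]]); s=d.copy()
    for _ in range(20): s=d/(1+c['k1']*(s@s))
    R=c['R']; return -R.T@c['t'], R.T@np.array([s[0],s[1],1])
def onz(c,u,v,z):
    o,d=ray(c,u,v); return o+d*(z-o[2])/d[2]
def proj(c,X):
    p=c['R']@np.array(X,float)+c['t']; s=p[:2]/p[2]; s=s*(1+c['k1']*(s@s)); K=c['camera_matrix']
    return np.array([K[0,0]*s[0]+K[0,2],K[1,1]*s[1]+K[1,2]])
E
python3 - <<'E'
from h import *
a=cam('scene');b=cam('top');save(a,'pics/s0.png');save(b,'pics/t0.png')
np.save('t0.npy',b,allow_pickle=True);np.save('s0.npy',a,allow_pickle=True)
for c in(a,b):print(-c['R'].T@c['t'],c['R'].round(2).tolist(),c['camera_matrix'][0,0])
print(r.get_state())
E
```

```text
[-370.77246918 -665.95510086 1169.62912627] [[0.57, -0.82, -0.02], [-0.55, -0.37, -0.75], [0.6, 0.44, -0.66]] 428.9540788368253
[-152.77519928 -201.09683567 1438.86570615] [[0.27, -0.96, -0.01], [-0.85, -0.23, -0.48], [0.46, 0.14, -0.88]] 399.5551874087037
{'t': 0.1, 'joint_positions': array([-1.28418989,  0.33382878,  0.03988321,  1.46617177, -0.01341391,
        1.3432772 , -0.05849294]), 'qvel': array([ 1.11180853e-04, -2.07619001e-03, -3.41538970e-04, -1.56121540e-03,
       -1.09861410e-03,  5.12020489e-05, -1.74980903e-03]), 'joint_efforts': array([ 4.07168453e-03, -6.60021257e+01,  1.37012199e+00, -4.06471360e+01,
        1.70169800e-02,  8.96504876e-03,  7.84277177e-06]), 'ee_pos': array([244.48023783, 601.86522866, 247.52313106]), 'ee_rot': array([ 1.91719279e-01,  9.81449548e-01, -7.03187947e-04, -9.44624281e-05]), 'contact_force': array([ 0.3375882 , -0.87583328,  0.61452877]), 'torque': array([0.06561593, 0.00101292, 0.02264486]), 'finger_gap': 0.9968934712229467}
```

View pics/s0.png

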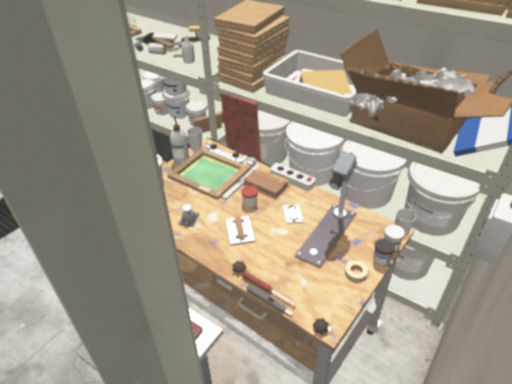

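View pics/t0.png

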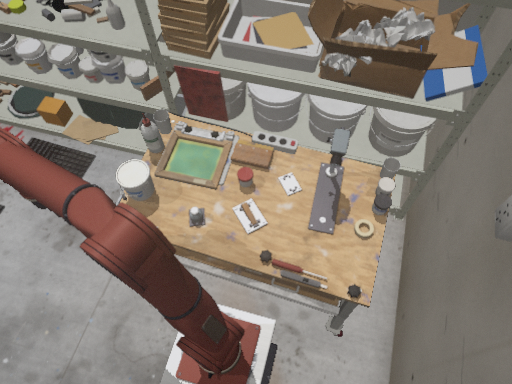

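The scene image shows a plate with a wedge at about (240,229) and a small plate at (292,213). The camera stand is at (325,235), with its bright disc near (313,252). The plunger is at (187,214). In the top image the same things are at (250,215), (290,183), (327,200) and (197,214). I'll take close crops next.

```bash
python3 - <<'E'
from h import *
t=cv2.imread('pics/t0.png');s=cv2.imread('pics/s0.png')
def c(i,x,y,w,h,k): return cv2.resize(i[y:y+h,x:x+w],None,fx=k,fy=k,interpolation=cv2.INTER_CUBIC)
A=np.hstack([c(t,180,170,130,75,6)])
B=np.hstack([c(t,295,125,65,115,2.6),c(s,290,145,80,115,2.6),c(s,215,200,95,50,4)[:,:]*1 if 0 else cv2.copyMakeBorder(c(s,215,195,95,60,3.9),0,299-234,0,0,cv2.BORDER_CONSTANT)])[:140] if 0 else None
cv2.imwrite('pics/c1.png',A)
C=np.hstack([c(t,295,125,70,115,5),c(s,290,145,80,115,5)]);cv2.imwrite('pics/c2.png',C)
print(A.shape,C.shape)
E
```

```text
(450, 780, 3) (575, 750, 3)
```

View pics/c1.png

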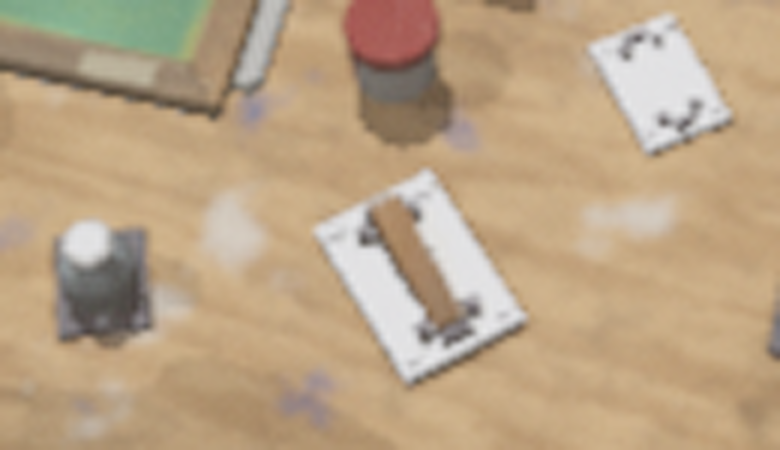

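View pics/c2.png

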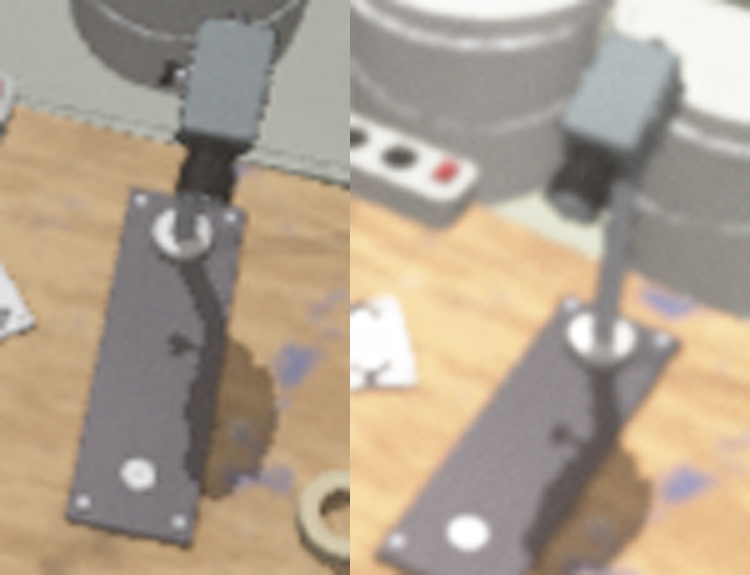

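Wedge candidates: the large plate with the wedge at top (250,215), which I choose; the small empty plate at (290,183), a decoy; and the long tool handles at (287,267), which are not it. Plunger candidates: the block at (197,214); the ink jar (245,177) and the clamp knobs are not it. Now I'll measure.

```bash
python3 - <<'E'
from h import *
C={k:np.load(k+'0.npy',allow_pickle=True).item() for k in 'ts'}
def comp(m,x,y,w,h):
    z=np.zeros_like(m);z[y:y+h,x:x+w]=m[y:y+h,x:x+w]
    n,l,s,c=cv2.connectedComponentsWithStats(z.astype(np.uint8)); i=1+np.argmax(s[1:,4]); return (l==i),s[i],c[i]
reg=dict(t=dict(plate=(228,192,45,46),disc=(310,210,20,20),wedge=(235,195,30,35),head=(190,204,12,12),base=(305,160,45,80)),
         s=dict(plate=(222,212,36,36),disc=(303,243,20,20),wedge=(230,212,18,30),head=(180,202,12,12),base=(290,200,75,70)))
for k,c in C.items():
    hsv=cv2.cvtColor(c['pixels'],cv2.COLOR_RGB2HSV).astype(int);H,S,V=hsv.transpose(2,0,1)
    white=(S<60)&(V>150)
    for n in('plate','disc','head'):
        m,s,ce=comp(white,*reg[k][n]);z=dict(plate=10,disc=8,head=66)[n]
        print(k,n,s,ce.round(1),onz(c,*ce,z).round(1))
        if n=='plate':
            hull=cv2.convexHull(np.argwhere(m)[:,::-1].astype(np.float32))
            P=np.array([onz(c,*p[0],10)[:2] for p in hull],np.float32)
            print(' rect',cv2.minAreaRect(P)); 
    m,s,ce=comp((S>80)&(H<20),*reg[k]['wedge']);print(k,'wedge',s,ce.round(1),onz(c,*ce,28))
    m,s,ce=comp((S<70)&(V<135)&(V>60),*reg[k]['base'])
    hull=cv2.convexHull(np.argwhere(m)[:,::-1].astype(np.float32));P=np.array([onz(c,*p[0],8)[:2] for p in hull],np.float32)
    print(' base',s,cv2.minAreaRect(P))
t=cv2.resize(cv2.imread('pics/t0.png')[195:238,228:272],None,fx=9,fy=9,interpolation=cv2.INTER_NEAREST)
s=cv2.resize(cv2.imread('pics/s0.png')[210:250,220:262],None,fx=9,fy=9,interpolation=cv2.INTER_NEAREST)
h=max(t.shape[0],s.shape[0]);p=lambda i:cv2.copyMakeBorder(i,0,h-i.shape[0],0,0,cv2.BORDER_CONSTANT)
cv2.imwrite('pics/c3.png',np.hstack([p(t),p(s)]))
E
```

```text
t plate [232 198  36  36 533] [249.3 215.7] [510.4  39.4  10. ]
 rect ((513.0615234375, 40.84783935546875), (132.51708984375, 93.40247344970703), 45.458003997802734)
t disc [319 217   7   6  36] [322.1 219.4] [ 570.5 -243.2    8. ]
t head [190 206  12   8  61] [194.3 209.7] [454.  242.2  66. ]
t wedge [235 195  30  22 267] [252.2 200.7] [569.49386856  43.47324865  28.        ]
 base [ 308  160   36   74 1533] ((691.1847534179688, -240.0072021484375), (347.88232421875, 98.05040740966797), 2.0491926670074463)
s plate [225 215  30  30 587] [239.5 230.2] [507.4  36.6  10. ]
 rect ((512.9217529296875, 40.67140197753906), (143.39727783203125, 97.61511993408203), 45.13322830200195)
s disc [303 243  20  20 364] [312.9 251.7] [ 568.5 -242.     8. ]
s head [182 204  10  10  71] [186.3 207.8] [447.9 240.2  66. ]
s wedge [230 212  18  24 155] [238.3 219.8] [535.57282963  62.16833478  28.        ]
 base [324 215  30  44 323] ((690.6923828125, -255.10977172851562), (252.61070251464844, 66.77753448486328), 4.189041614532471)
```

View pics/c3.png

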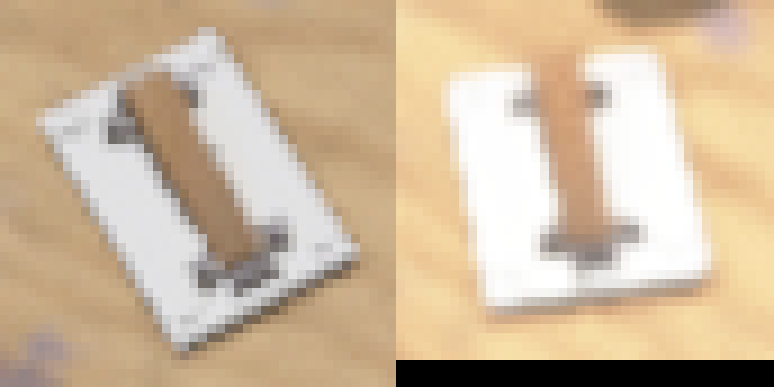

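The right-hand panel shows the wedge's upper end covering its stop and reaching the plate edge, while the lower end leaves its stop visible. So the thick end is the far one, with world yaw about +45°. I'll check this numerically and get the stand yaw.

```bash
python3 - <<'E'
from h import *
C={k:np.load(k+'0.npy',allow_pickle=True).item() for k in 'ts'}
f=lambda k,x,y,X,Y,s,z:onz(C[k],X+(x+.5)/s-.5,Y+(y+.5)/s-.5,z).round(1)
c=np.array([513,41]);u=np.array([np.cos(.79),np.sin(.79)])
for sgn in(1,-1):
  for k,X,Y,ox in(('t',228,195,0),('s',220,210,396)):
    e=c+45*sgn*u
    print('thick' if sgn>0 else 'thin',k,(proj(C[k],[*e,40 if sgn>0 else 16])-[X,Y])*9+[ox,0],'alt',(proj(C[k],[*e,16 if sgn>0 else 40])-[X,Y])*9+[ox,0])
print('col t',f('t',183,236,295,125,5,9),'s',f('s',600-350,340,290,145,5,9))
print('t corners',[f('t',*p,295,125,5,8)[:2] for p in((133,190),(243,210),(192,545),(70,517))])
print('disc t',f('t',138,474,295,125,5,8),'s',f('s',466-350,533,290,145,5,8))
print('screws t',[f('t',*p,295,125,5,8)[:2] for p in((140,201),(231,216),(180,521),(82,501))])
print('foot',[f('t',*p,180,170,6,6)[:2] for p in((55,235),(145,228),(150,328),(60,338))])
print('head',f('t',88,242,180,170,6,66))
for p in((448,240,66),(455,242,66)):print(proj(C['t'],p),proj(C['s'],p))
E
```

```text
thick t [137.62861479  70.86129196] alt [140.12924292  96.10355654]
thick s [551.25627974  45.02089236] alt [553.78483936  85.61928653]
thin t [239.54676644 254.07302688] alt [238.33604017 230.35056269]
thin s [587.656945   237.20868598] alt [585.36837727 196.41251191]
col t [ 798.6 -237.2    9. ] s [ 801.8 -230.8    9. ]
t corners [array([ 834.2, -187.6]), array([ 838.1, -281.5]), array([ 521.4, -295.4]), array([ 520.1, -199.4])]
disc t [ 570.5 -243.4    8. ] s [ 570.5 -240.5    8. ]
screws t [array([ 824.7, -195.5]), array([ 829.5, -272.7]), array([ 539. , -282.7]), array([ 536. , -205.6])]
foot [array([478.8, 284.9]), array([499.5, 228. ]), array([430.1, 200.4]), array([407.9, 255.2])]
head [453.1 242.2  66. ]
[194.34207587 211.1796031 ] [186.31170972 207.85853357]
[194.47066271 209.49800234] [187.14334668 206.61272303]
```

Emit:
carry_out(series=[0.04, -0.07, 0, 0, 0, 0.03, 1, 0.04, -0.07, 0, 0, 0, 0.03, 1, 0.04, -0.07, 0, 0, 0, 0.03, 1, 0.04, -0.07, 0, 0, 0, 0.03, 1, 0.04, -0.07, 0, 0, 0, 0.03, 1, 0.04, -0.07, 0, 0, 0, 0.03, 1, 0.04, -0.07, 0, 0, 0, 0.03, 1, 0.04, -0.07, 0, 0, 0, 0.03, 1, 0, 0, 0, 0, 0, 0, 1])

```text
t: 0.85
ee_pos: [402.2, 309.6, 241.8]
ee_rot: [-0.206, 0.979, -0.005, -0.003]
contact_force: [0.3, -0.0, 0.8]
finger_gap: -0.001
```

Emit:
carry_out(series=[0.05, -0.068, -0.04, 0, 0, 0, 1, 0.04, -0.06, -0.06, 0, 0, 0, 1, 0.01, -0.01, -0.06, 0, 0, 0, 1, 0, 0, -0.06, 0, 0, 0, 1, 0, 0, -0.03, 0, 0, 0, 1, 0, 0, 0, 0, 0, 0, 1, 0, 0, 0, 0, 0, 0, 1])

```text
t: 1.43
ee_pos: [447.2, 244.5, 119.0]
ee_rot: [-0.201, 0.98, -0.004, -0.001]
contact_force: [0.4, -0.7, 1.5]
finger_gap: 0.002
```

```bash
python3 - <<'E'
from h import *
a=cam('scene');b=cam('top')
print(r.get_state())
i=lambda c,x,y:cv2.resize(c['pixels'][y:y+100,x:x+100,::-1],None,fx=4,fy=4,interpolation=cv2.INTER_CUBIC)
cv2.imwrite('pics/p1.png',np.hstack([i(b,150,150),i(a,150,150)]))
E
```

```text
{'t': 1.5333, 'joint_positions': array([-0.80117052,  0.1625501 ,  0.22772606,  1.96172721, -0.03515118,
        1.02505502,  1.41806195]), 'qvel': array([-0.00462429, -0.01332883, -0.00097177, -0.01628772, -0.00108785,
       -0.00401983,  0.00195279]), 'joint_efforts': array([ 2.72420933e-01, -4.53954542e+01,  1.96867861e+00, -3.47242463e+01,
        6.59453077e-02, -2.15195445e-02, -2.03288009e-02]), 'ee_pos': array([447.6235216 , 245.25589518, 120.02542665]), 'ee_rot': array([-2.01239626e-01,  9.79535228e-01, -3.63536594e-03, -3.67185558e-04]), 'contact_force': array([-1.10413234,  0.16536118, -0.71566708]), 'torque': array([-0.00999636,  0.01870698, -0.01053542]), 'finger_gap': -1.1709998633429115e-05}
```

View pics/p1.png

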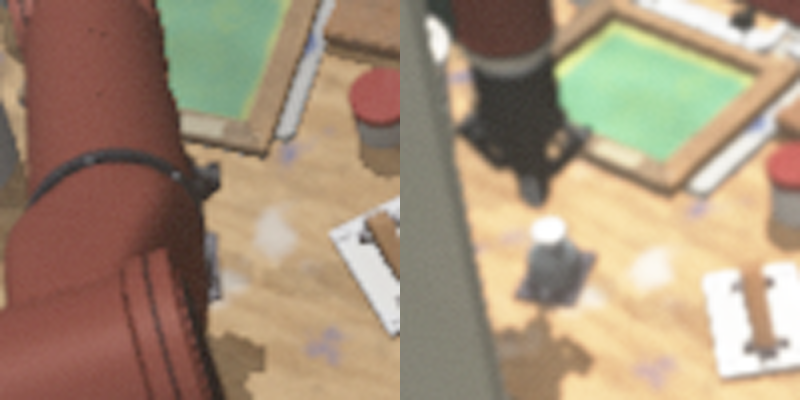

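The right panel shows the closed fingertips at crop (530,200), hanging just up and to the left of the plunger head at (548,230). That fits the measured 4–5 mm correction. I'll press in small steps.

Emit:
carry_out(series=[0.009, -0.007, -0.02, 0, 0, 0, 1, 0, 0, -0.02, 0, 0, 0, 1, 0, 0, -0.012, 0, 0, 0, 1, 0, 0, -0.01, 0, 0, 0, 1, 0, 0, -0.01, 0, 0, 0, 1, 0, 0, 0, 0, 0, 0, 1])

```text
t: 2.03
ee_pos: [454.3, 244.3, 84.3]
ee_rot: [-0.202, 0.979, -0.002, 0.003]
contact_force: [-0.4, -0.5, 0.5]
finger_gap: 0.004
```

Emit:
carry_out(series=[-0.003, -0.004, -0.008, 0, 0, 0, 1, 0, 0, -0.008, 0, 0, 0, 1, 0, 0, -0.006, 0, 0, 0, 1])

```text
t: 2.28
ee_pos: [453.3, 242.8, 73.7]
ee_rot: [-0.202, 0.979, -0.001, 0.004]
contact_force: [-1.2, -1.4, 6.0]
finger_gap: -0.002
```

Emit:
carry_out(series=[0, 0, -0.006, 0, 0, 0, 1, 0, 0, -0.004, 0, 0, 0, 1])

```text
t: 2.45
ee_pos: [453.4, 242.9, 70.1]
ee_rot: [-0.202, 0.979, -0.001, 0.004]
contact_force: [-13.8, -8.2, 41.5]
finger_gap: -0.004
```

Emit:
carry_out(series=[0, 0, 0.02, 0, 0, 0, 1, 0, 0, 0.04, 0, 0, 0, 1, 0, 0, 0.04, 0, 0, 0, 1, 0, 0, 0, 0, 0, 0, 1])

```text
t: 2.78
ee_pos: [453.5, 242.7, 121.9]
ee_rot: [-0.202, 0.979, -0.001, 0.004]
contact_force: [0.9, 0.5, 0.5]
finger_gap: 0.001
```

```bash
python3 - <<'E'
from h import *
a=cam('scene');print(r.get_state()['ee_pos'],r.get_state()['contact_force'])
hsv=cv2.cvtColor(a['pixels'],cv2.COLOR_RGB2HSV);m=((hsv[...,1]<60)&(hsv[...,2]>150))[204:214,182:192]
b=np.load('s0.npy',allow_pickle=True).item();h2=cv2.cvtColor(b['pixels'],cv2.COLOR_RGB2HSV);m2=((h2[...,1]<60)&(h2[...,2]>150))[204:214,182:192]
for q in(m,m2):print(q.sum(),np.argwhere(q).mean(0)+[204,182])
E
```

```text
[452.92800707 242.41792596 120.29795367] [ 0.2355421   0.30959835 -0.59281577]
72 [207.81944444 186.19444444]
71 [207.84507042 186.25352113]
```

Emit:
carry_out(series=[0.022, -0.065, 0.02, 0, 0, 0.03, -0.3, 0.022, -0.065, 0, 0, 0, 0.03, -0.3, 0.022, -0.065, 0, 0, 0, 0.03, -0.3, 0.022, -0.065, 0, 0, 0, 0.03, -0.3, 0.022, -0.065, 0, 0, 0, 0, -0.3, 0.012, -0.035, 0, 0, 0, 0, -0.3, 0, 0, 0, 0, 0, 0, -0.3, 0, 0, 0, 0, 0, 0, -0.3])

```text
t: 3.5
ee_pos: [511.1, 55.1, 124.0]
ee_rot: [-0.393, 0.92, -0.001, 0.0]
contact_force: [-0.8, 1.0, -0.1]
finger_gap: 0.651
```

Emit:
carry_out(series=[0.015, -0.017, -0.04, 0, 0, 0, -0.3, 0, 0, -0.06, 0, 0, 0, -0.3, 0, 0, 0, 0, 0, 0, -0.3, 0, 0, 0, 0, 0, 0, -0.3])

```text
t: 3.83
ee_pos: [517.8, 49.5, 71.5]
ee_rot: [-0.394, 0.919, -0.0, -0.0]
contact_force: [0.6, 0.3, 0.8]
finger_gap: 0.652
```

```bash
python3 - <<'E'
from h import *
a=cam('scene');b=cam('top')
s=r.get_state();print(s['ee_pos'],s['ee_rot'],s['joint_positions'])
print(proj(a,s['ee_pos']),proj(b,s['ee_pos']))
i=lambda c,x,y:cv2.resize(c['pixels'][y:y+70,x:x+65,::-1],None,fx=6,fy=6,interpolation=cv2.INTER_CUBIC)
cv2.imwrite('pics/g1.png',np.hstack([i(b,215,175),i(a,210,190)]))
E
```

```text
[517.74259059  49.81064613  72.12226966] [-3.93842328e-01  9.19177960e-01 -1.44733919e-04  2.78825674e-04] [-0.49359935  0.24671559  0.35129673  1.98811416 -0.10538219  0.92334219
  2.29195189]
[237.57365365 215.36722115] [246.67958286 206.28432894]
```

View pics/g1.png

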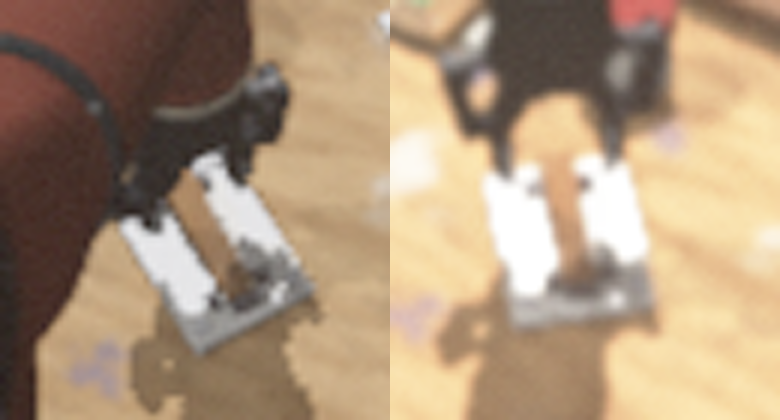

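Both views show the open fingers straddling the wedge: at (150,215)/(240,170) in the top crop and (503,170)/(612,160) in the scene crop. A small shift of 3 mm, then I descend and grip.

Emit:
carry_out(series=[0.001, -0.006, -0.03, 0, 0, 0, -0.3, 0, 0, -0.03, 0, 0, 0, -0.3, 0, 0, -0.016, 0, 0, 0, -0.3, 0, 0, -0.008, 0, 0, 0, -0.3, 0, 0, 0, 0, 0, 0, -0.3], grip_force=40)

```text
t: 4.35
ee_pos: [521.4, 50.8, 34.9]
ee_rot: [-0.396, 0.918, -0.0, 0.005]
contact_force: [-0.2, 1.6, -0.2]
finger_gap: 0.654
```

Emit:
carry_out(series=[-0.005, -0.008, -0.011, 0, 0, 0, -0.3, 0, 0, 0, 0, 0, 0, -0.3, 0, 0, 0, 0, 0, 0, -0.3])

```text
t: 4.6
ee_pos: [519.9, 47.2, 31.0]
ee_rot: [-0.396, 0.918, -0.0, 0.006]
contact_force: [0.9, 0.4, 1.3]
finger_gap: 0.649
```

Emit:
carry_out(series=[0, 0, -0.004, 0, 0, 0, -0.3, 0, 0, 0, 0, 0, 0, 1, 0, 0, 0, 0, 0, 0, 1, 0, 0, 0, 0, 0, 0, 1, 0, 0, 0, 0, 0, 0, 1, 0, 0, 0, 0, 0, 0, 1, 0, 0, 0, 0, 0, 0, 1])

```text
t: 5.18
ee_pos: [520.7, 47.1, 30.3]
ee_rot: [-0.396, 0.918, -0.0, 0.007]
contact_force: [-0.2, -0.1, -0.5]
finger_gap: 0.245
```

```bash
cat > goal.py <<'E'
from h import *
from scipy.spatial.transform import Rotation as Ro
P0=np.array([520.7,47.1,30.3]);R0=Ro.from_quat([-.396,.918,0,.007])
YAW=np.radians(46.5)
def W(yaw,pitch):  # columns wedge x,y,z ; y = long axis
    y=np.array([np.cos(pitch)*np.cos(yaw),np.cos(pitch)*np.sin(yaw),np.sin(pitch)])
    x=np.array([np.sin(yaw),-np.cos(yaw),0]);return Ro.from_matrix(np.c_[x,y,np.cross(x,y)])
W0=W(YAW,0); C0=np.array([513+.0,41,10])
ax=W0.apply([0,1,0]); 
C0=np.array([*(P0[:2]+ax[:2]*((C0-P0)[:2]@ax[:2])),10.])   # centred between jaws
Rw=R0.inv()*W0; pw=R0.inv().apply(C0-P0)          # wedge in tool
F=np.array([570.5,-242.5,170.]);WT=W(np.radians(2.1),np.radians(25))
CT=F-WT.apply([0,45,15]); RT=WT*Rw.inv(); PT=CT-RT.apply(pw)
def now():
    s=r.get_state();R=Ro.from_quat(s['ee_rot']);return s,R
def report():
    s,R=now();d=PT-s['ee_pos'];v=(RT*R.inv()).as_rotvec()
    Wn=R*Rw;T=np.array(s['ee_pos'])+R.apply(pw)+Wn.apply([0,45,15])
    print('goal',PT.round(1),'d',d.round(1),'frac',(d/500).round(4),'turn frac',(v/np.pi).round(4),'deg',np.degrees(np.linalg.norm(v)).round(2))
    print('thick',T.round(1),'axis',Wn.apply([0,1,0]).round(3),'q',np.round(s['joint_positions'],2),s['contact_force'],s['finger_gap'],s['t'])
    return T,Wn
E
python3 -c "
from goal import *;report()"
```

```text
goal [ 536.3 -243.8  159.9] d [  15.6 -290.8  129.6] frac [ 0.0311 -0.5817  0.2592] turn frac [ 0.0587 -0.1297 -0.2425] deg 50.62
thick [545.   72.7  25. ] axis [0.689 0.725 0.   ] q [-0.47  0.31  0.34  2.02 -0.14  0.82  2.33] [-0.1748649  -0.10798884 -0.49816029] 0.24512430013157893 5.1833
```

Emit:
carry_out(series=[0, 0, 0.01, 0, 0, 0, 1, 0, 0, 0.02, 0, 0, 0, 1, 0, 0, 0.04, 0, 0, 0, 1, 0, 0, 0.06, 0, 0, 0, 1, 0, 0, 0.06, 0, 0, 0, 1, 0, 0, 0.06, 0, 0, 0, 1, 0, 0, 0.06, 0, 0, 0, 1, 0, 0, 0, 0, 0, 0, 1])

```text
t: 5.85
ee_pos: [517.4, 45.4, 195.4]
ee_rot: [-0.395, 0.919, -0.0, 0.005]
contact_force: [1.3, 0.8, 0.6]
finger_gap: 0.247
```

```bash
python3 -c "
from goal import *;report()"
```

```text
goal [ 536.3 -243.8  159.9] d [  19.  -289.2  -35.5] frac [ 0.0379 -0.5783 -0.071 ] turn frac [ 0.0588 -0.1311 -0.242 ] deg 50.67
thick [541.7  70.9 189.9] axis [ 0.69   0.724 -0.004] q [-0.52  0.09  0.37  1.87 -0.04  1.17  2.25] [1.34744699 0.77384811 0.58979738] 0.24696467066106906 5.85
```

Emit:
carry_out(series=[0.003, -0.06, 0, 0.006, -0.0131, -0.0242, 1, 0.003, -0.06, 0, 0.006, -0.0131, -0.0242, 1, 0.003, -0.06, 0, 0.006, -0.0131, -0.0242, 1, 0.003, -0.06, 0, 0.006, -0.0131, -0.0242, 1, 0.003, -0.06, 0, 0.006, -0.0131, -0.0242, 1, 0.003, -0.06, 0, 0.006, -0.0131, -0.0242, 1, 0.003, -0.06, 0, 0.006, -0.0131, -0.0242, 1, 0.003, -0.06, 0, 0.006, -0.0131, -0.0242, 1, 0, 0, 0, 0, 0, 0, 1, 0, 0, 0, 0, 0, 0, 1])

```text
t: 6.68
ee_pos: [528.4, -205.1, 205.6]
ee_rot: [-0.082, 0.977, -0.001, 0.197]
contact_force: [1.0, 0.8, -0.3]
finger_gap: 0.244
```

```bash
python3 -c "
from goal import *;report()"
```

```text
goal [ 536.3 -243.8  159.9] d [  7.9 -38.7 -45.7] frac [ 0.0158 -0.0774 -0.0915] turn frac [ 0.0104 -0.016  -0.039 ] deg 7.82
thick [ 562.6 -199.3  213.9] axis [0.914 0.158 0.374] q [-0.25 -0.06  0.64  2.05 -0.2   0.8   2.25] [ 0.96934117  0.78626636 -0.30172917] 0.24353945541880828 6.6833
```

Emit:
carry_out(series=[0.005, -0.03, -0.03, 0.0035, -0.005, -0.014, 1, 0.005, -0.03, -0.03, 0.0035, -0.005, -0.014, 1, 0.005, -0.017, -0.03, 0.0035, -0.005, -0.011, 1, 0, 0, 0, 0, 0, 0, 1, 0, 0, 0, 0, 0, 0, 1, 0, 0, 0, 0, 0, 0, 1])

```text
t: 7.18
ee_pos: [537.2, -240.9, 162.2]
ee_rot: [-0.021, 0.975, 0.003, 0.222]
contact_force: [0.1, -0.1, 0.3]
finger_gap: 0.25
```

```bash
python3 - <<'E'
from goal import *
T,Wn=report()
a=cam('scene');b=cam('top');np.save('s1.npy',a,allow_pickle=True);np.save('t1.npy',b,allow_pickle=True)
s=r.get_state();o=np.array(s['ee_pos'])+now()[1].apply(pw)
im=[]
for c in(b,a):
    q=proj(c,T);x,y=(q-[32,32]).astype(int);print('crop',x,y)
    for n,l in(('thick',[0,45,15]),('tt',[0,45,30]),('tb',[0,45,0]),('thin',[0,-45,6])): print(n,((proj(c,o+Wn.apply(l))+.5-[x,y])*6).round(0))
    im.append(cv2.resize(c['pixels'][y:y+65,x:x+65,::-1],None,fx=6,fy=6,interpolation=cv2.INTER_CUBIC))
cv2.imwrite('pics/f1.png',np.hstack(im))
E
```

```text
goal [ 536.3 -243.8  159.9] d [-0.9 -2.8 -2.3] frac [-0.0018 -0.0056 -0.0047] turn frac [-0.0007 -0.0004 -0.0015] deg 0.31
thick [ 571.4 -239.5  172.3] axis [0.906 0.037 0.422] q [-0.21  0.04  0.7   2.09 -0.39  0.67  2.37] [ 0.10130045 -0.10332472  0.32447412] 0.24969472675409968 7.1833
crop 294 167
thick [201. 194.]
tt [203. 193.]
tb [200. 196.]
thin [172. 342.]
crop 284 185
thick [197. 199.]
tt [194. 188.]
tb [200. 210.]
thin [127. 345.]
```

View pics/f1.png

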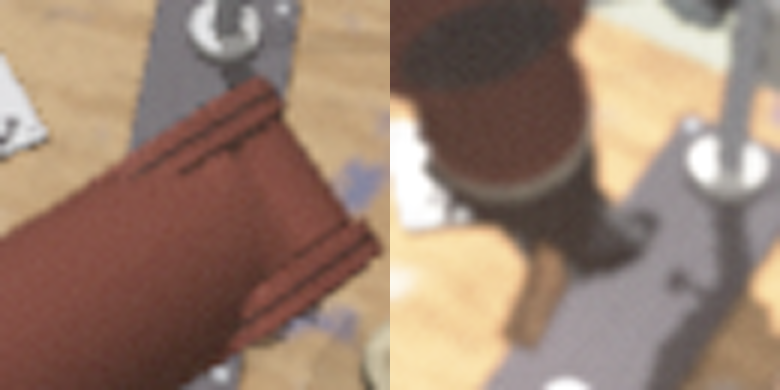

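The scene crop shows the held wedge with its thin end at about (519,344), where my model predicted (517,345). The thick end is hidden behind the gripper. Final small correction.

Emit:
carry_out(series=[-0.002, -0.006, -0.005, -0.0007, -0.0004, -0.0015, 1, 0, 0, 0, 0, 0, 0, 1, 0, 0, 0, 0, 0, 0, 1, 0, 0, 0, 0, 0, 0, 1, 0, 0, 0, 0, 0, 0, 1])

```text
t: 7.7
ee_pos: [538.3, -242.5, 162.9]
ee_rot: [-0.021, 0.974, 0.001, 0.225]
contact_force: [0.4, 0.6, -0.5]
finger_gap: 0.251
```

```bash
python3 - <<'E'
from goal import *
T,Wn=report(); print(abs(r.get_state()['qvel']).max())
E
```

```text
goal [ 536.3 -243.8  159.9] d [-2.  -1.2 -3.1] frac [-0.0041 -0.0024 -0.0061] turn frac [ 0.0003  0.0016 -0.0015] deg 0.4
thick [ 572.5 -241.1  173.2] axis [0.903 0.038 0.427] q [-0.21  0.03  0.7   2.09 -0.4   0.66  2.37] [ 0.394893    0.55543531 -0.50192559] 0.2511378266350493 7.7
0.004114392583028553
```

Emit:
carry_out(series=[-0.004, -0.0024, -0.006, 0.0003, 0.0016, -0.0015, 1])

```text
t: 7.78
ee_pos: [536.8, -243.7, 160.5]
ee_rot: [-0.019, 0.975, 0.001, 0.223]
contact_force: [-0.9, -0.3, -0.6]
finger_gap: 0.247
```

```bash
python3 - <<'E'
from goal import *
for _ in range(8):
    cam('scene'); s,R=now(); print((PT-s['ee_pos']).round(1),(RT*R.inv()).as_rotvec().round(3),abs(s['qvel']).max().round(3))
report()
E
```

```text
[0.3 0.  0.4] [-0.    -0.001  0.001] 0.008
[0.4 0.  0.4] [-0.    -0.001  0.   ] 0.003
[0.3 0.  0.3] [-0.    -0.001  0.   ] 0.003
[0.1 0.  0.2] [-0. -0.  0.] 0.003
[0.1 0.  0.1] [-0. -0.  0.] 0.003
[ 0. -0.  0.] [-0. -0.  0.] 0.002
[-0. -0.  0.] [-0. -0.  0.] 0.001
[-0. -0. -0.] [-0.  0.  0.] 0.002
goal [ 536.3 -243.8  159.9] d [-0. -0. -0.] frac [-0.0001 -0.0001 -0.    ] turn frac [-0.  0.  0.] deg 0.01
thick [ 570.5 -242.5  170. ] axis [0.906 0.033 0.423] q [-0.21  0.04  0.71  2.09 -0.4   0.66  2.37] [-0.04592539  0.23804822 -1.16343984] 0.24210233826062685 8.1833
```

```bash
python3 - <<'E'
from goal import *
c=cam('scene');s,R=now();o=s['ee_pos']+R.apply(pw);Wn=R*Rw
X,Y=285,205;im=cv2.resize(c['pixels'][Y:Y+50,X:X+60,::-1],None,fx=10,fy=10,interpolation=cv2.INTER_CUBIC)
p=lambda l:tuple(int(v) for v in (proj(c,o+Wn.apply(l))+.5-[X,Y])*10)
for a,b in (([-11,-45,6],[-11,45,30]),([11,-45,6],[11,45,30]),([-11,-45,6],[11,-45,6]),([-11,-45,0],[11,-45,0]),([-11,-45,0],[-11,45,0]),([-11,45,0],[-11,45,30])):cv2.line(im,p(a),p(b),(0,255,0),1)
cv2.imwrite('pics/z1.png',im)
E
```

```text
(no output)
```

View pics/z1.png

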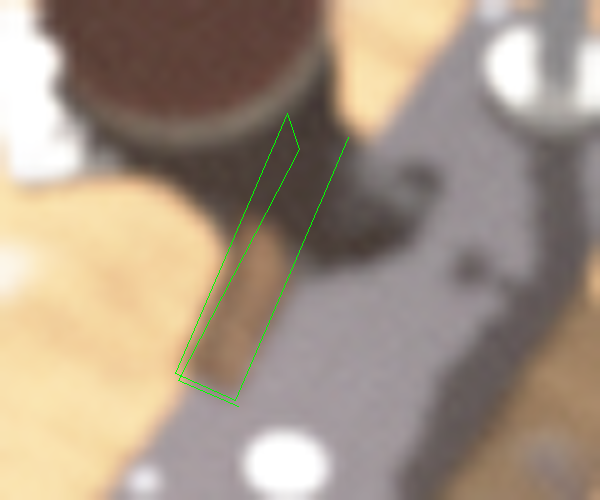

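The overlay fits the visible thin half of the wedge to within about 1 px (2–3 mm), with its edges parallel to the model. Handing in.

```bash
python3 -c "
from goal import *
report();print(r.close_job())"
```

```text
goal [ 536.3 -243.8  159.9] d [-0.1 -0.  -0.1] frac [-0.0001 -0.0001 -0.0001] turn frac [0. 0. 0.] deg 0.01
thick [ 570.6 -242.5  170.1] axis [0.906 0.033 0.423] q [-0.21  0.04  0.71  2.09 -0.4   0.66  2.37] [ 0.03165668  0.53682798 -0.30347474] 0.2450908026936848 8.2333
the job is handed in; nothing more can be done
None
```

I pressed the plunger to its stop and let it spring back. Then I lifted the wedge out of the larger holder and handed in holding it at the focus point, thick end to the lens, at 8.2 s. The hand-in gave no verdict.

**Plunger:** the wrist force jumped from 6 N to 41.5 N at about 12–13 mm of travel, so the stop was reached. Afterwards the plunger head was back at its original pixels. That peak is just over the 40 N limit for the arm or gripper body, but it came from the closed fingertips.

**Wedge pose:** by the model, the thick end is at (570.6, -242.5, 170.1), within 0.2 mm of the measured focus point. The axis is within 0.01° of the planned 25° rise. The arm was still, the wrist force was about zero, and the gripper opening (about 21 mm) matched the wedge.

**Limits of the checks:**
- **Thick end:** the gripper hid it in the scene view and the arm blocked the top view. In the scene view, the visible thin half fitted the model to about 1 pixel (2–3 mm).
- **Focus point:** the two views of the disc differed by about 3 mm sideways, so I used a value between them.
- **Not checked:** I did not compare the other loose things with the first picture at the end. Nothing in the moves suggested contact with them.

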